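# Clamp a cemented pendant in the spring setting press

## Task

Take the pusher with the round straight handle out of the wooden stand, put its steel rod down through the hole in the setting press's top plate, and press the spring table with the freshly cemented pendant down by 8 mm (half its travel; the dark line round the rod is then level with the top of the plate), without ever pushing it near the bottom. Finish holding it there: the program ends with the gripper still on the pusher, keeping the table pressed. Leave the other tools and the rest of the bench as they are.

Things in the scene. Friction and masses are not known exactly. Their poses are not given: they have to be found in the camera images.
- pusher: Hand pusher upright in one of the stand's holes: straight round handle, 22 mm diameter, 60 mm long (wood above a 6 mm brass ferrule), over a 60 mm long, 10 mm thick steel rod; about 0.12 kg. The handle's underside rests on the stand, the rod hangs in the hole. Origin: centre of the rod's flat lower end, z up along the rod.
- rod_end (a point): Centre of the flat lower end of the pusher's rod (same point as the pusher's origin); the end is chamfered over 3 mm. A thin dark line goes round the rod 36 mm above this point.
- stand: Fixed wooden block 70 x 190 x 66 mm (x, y, height) with a row of three upright 12 mm holes along its y, at y = -60, 0 and +60 mm; the pusher and two other tools stand in them in any order. Origin: centre of its underside, z up.
- press: Fixed small steel setting press, on the left or right, the stand on the other side: base 100 x 140 x 15 mm (x, y, height), two posts 50 mm either side of the middle along y, on them a level top plate 56 x 130 x 12 mm with its upper face 100 mm above the bench (two post caps rise 6 mm higher). Origin: centre of its underside, z up.
- guide_hole (a point): Centre of the mouth of the upright through hole in the middle of the press's top plate, at its upper face (100 mm above the bench), z up. Hole 12.5 mm diameter, 12 mm deep, rim chamfered 1.5 mm; a 10 mm rod passes freely.
- pendant_top (a point): Middle of the top of the flat 24 mm brass pendant disc fixed on the round 48 mm aluminium spring table, straight below the hole: 28 mm below the plate's upper face (72 mm above the bench) when not pressed; goes down with the table.
- nest (a joint): How far the spring table is pressed down, m: 0 released, 0.016 at the bottom. The spring needs 4.8 N to start moving and 0.8 N more per mm (11.2 N at 8 mm, 17.6 N at the bottom).
- ball_tool: Bystander in the stand: like the pusher, but shorter, with a 30 mm ball for a handle. Origin: lower end of its 50 mm rod.
- square_tool: Bystander in the stand: like the pusher, but shorter, with a 20 mm square handle. Origin: lower end of its 50 mm rod.
- wrench: Bystander: small open spanner, 110 mm, lying on the bench between press and stand.
- ring: Bystander: brass ring, 24 mm across, 6 mm high, lying between press and stand.
- pot: Bystander: open white pot, 48 mm across, 25 mm high, between press and stand.
- burnisher: Bystander: 150 mm hand tool like a screwdriver, lying near the robot.
- charcoal: Bystander: grey soldering block 70 x 100 x 28 mm, on the bench near the robot.
Not all that is in view belongs to the job. Leave any red or white look-alike of the pusher alone.

How it is judged (in metres and radians):
On the way, in this order (a step that is already met when the one before it is completed fails the run):
1. the pusher is lifted clear of the stand (z of rod_end in the frame of stand above 0.068 m), for 0.1 s.
2. the pusher's rod is upright through the hole of the press's top plate (z of rod_end in the frame of guide_hole below -0.014 m and horizontal distance between rod_end and guide_hole below 0.006 m and angle between pusher's own z axis and vertical below 0.17 rad), for 0.1 s.
At the end, for the whole second after the job is handed in: The spring table is held 8 mm down (5.5 to 10.5 mm) by the pusher's rod, which goes upright (within 10 degrees) through the hole of the top plate and bears on the pendant (rod end within 7 mm of the pendant's middle, more than 4 N), while the gripper's fingers are still on the pusher (all of step 2 and value of joint nest between 0.0055 and 0.0105 m and distance between rod_end and pendant_top below 0.007 m and contact force between pusher and press above 4 N and contact force between the fingers and pusher above 3 N); the arm keeps its last pose, push and grip.
It fails at once if the spring table is pushed down more than 13 mm (value of joint nest above 0.013 m).
It fails at once if another tool or thing on the bench is moved by more than 30 mm (distance of any of ball_tool, square_tool, wrench, ring, pot, burnisher, charcoal from where it was at the start of the episode above 0.03 m).
It also fails if it takes over 45 s, if anything falls off the work surface, if the arm or the gripper's body presses on something with over 40 N, if the wrist force passes 120 N, or if a joint passes its speed limit or range.

## Robot

A 6-joint arm with a two-finger parallel gripper is mounted at the origin on the work surface. World frame = base frame: x ahead of the robot, y to its left, z up, the work surface at z = 0. Lengths are in mm, angles in rad, forces in N, time in s.
With the tool pointing down it reaches from about 275 to 750 mm from the base axis. Payload 10.2 kg.
Tool frame: the origin (TCP) lies between the finger pads; the fingertips stand 8 mm ahead of it and the grasp point (between the pads) lies 11 mm behind it; z points along the fingers, y is the line along which they close (so a half turn about z gives the same grasp; the last joint's range is limited). The gripper opens to 85 mm and grips with 20 to 120 N. Pads are 22 mm wide; open, the fingers measure 114 mm over their backs; the gripper's body (76 mm by 85 mm) begins 54 mm behind the grasp point. The pads swing forward as they close: fully open they stand 13 mm farther back than shut.
Start: joints at [1, 0.313, 1.498, -0, 1.331, -0.223], TCP at [178.949, 493.567, 217.394] pointing down, gripper open.
Joint ranges: [-2.94, 2.94], [-0.97, 2.17], [0.19, 2.56], [-1.23, 4.37], [0.02, 3.11], [-2.88, 2.88]. Speed limits (rad/s): [2.39, 2.39, 3.01, 3.14, 3.14, 3.14].

## Interface

Orientations are given as a unit quaternion [w, x, y, z].
In Python, from rig import * gives the robot as it stands.
- The arm moves only by the shell command python3 -m handwheel 'ROWS' [FORCE]. ROWS is JSON, a list that holds one entry, the list of rows, each a list of 7 numbers: the shift along the world's x, y, z in mm, then the turn, a rotation vector about the world's x, y, z in degrees, then the opening, from -1 (shut) to 1 (fully open). A call has 1 to 8 rows; each row shifts and turns the commanded pose from where the row before left it; what a row does not reach is not made up. A row lasts 1/8 s, in which the tool goes at most 62.5 mm and 10.7 degrees, less where a joint would pass 70% of its speed; a pose out of reach is approached as far as the arm can. A call is refused whole if a number of a shift passes 62.5 or a number of a turn 10.7, either way. A call with a gripper value outside its range is refused whole. The fingers move at their own pace and stop on an object; FORCE is the grip in N (left out, the last holds). Time passes only in rows, so rows that do not move let the fingers close. It gives the time, the measured TCP pose, the force, the opening and the grip force at its end, in the units of the state.
- sense(): the state, without advancing time (a new reading comes with each control period).
- capture(name): name is "scene" or "side" or "wrist"; returns a dict with "image" (400x640x3 uint8, red, green, blue), "fx", "fy", "cx", "cy" (pixels), "rvec" (rotation vector, rad) and "tvec" (3), from world to camera coordinates, as OpenCV has them; the wrist camera has in their place "hand_eye" (4x4, takes a point from camera to tool coordinates, whose origin is the TCP and whose axes are the flange's). Camera axes: x right, y down, z forward; pixel columns grow to the right and rows downward; lengths in mm; the calibration is good to about 2 mm. A picture is of the moment at which its call begins: read the wrist's pose just before it. There is no depth.
- finish_job(): hands the job in; it is judged then, once.
The state is a dict: "time_s": time; "joints": joint angles; "dq": joint speeds; "tau": joint torques, N m; "eef_pos": TCP position; "ee_rot": TCP orientation; "force": force on the tool from outside, world axes, zero at the start; "wrist_torque": the same for the moment, N m; "grip_width": opening from 0.0 (shut) to 1.0 (fully open); "grip_force": force on a finger pad.
Only numpy, scipy, OpenCV 4.12 (cv2) and the standard library are available. Lean on these libraries where they do the work, as an engineer would, in place of code of your own. Each camera call takes 0.05 s, during which the arm holds its last target. There are 200 camera calls.

## Working session

There is one attempt and no reset: what is moved stays moved. The work goes in short steps, Python scripts to look and compute and a shell command to move; the robot and the scene stay as the last step left them, time stands still between calls to the robot, and variables do not carry over. Pictures are saved under pics/ and viewed, at most 10 in all, crops included, and the job is handed in when it is done.

```bash
mkdir -p pics && ls && cat > h.py <<'E'
from rig import *
import numpy as np, cv2
from scipy.spatial.transform import Rotation as R
def cam(name):
    s=sense(); c=capture(name)
    K=np.array([[c["fx"],0,c["cx"]],[0,c["fy"],c["cy"]],[0,0,1.]])
    if name=="wrist":
        q=np.array(s["ee_rot"]); T=np.eye(4); T[:3,:3]=R.from_quat(np.r_[q[1:],q[0]]).as_matrix(); T[:3,3]=s["eef_pos"]
        M=np.linalg.inv(T@np.array(c["hand_eye"]))
    else:
        M=np.eye(4); M[:3,:3]=cv2.Rodrigues(np.array(c["rvec"],float))[0]; M[:3,3]=np.array(c["tvec"]).ravel()
    return np.ascontiguousarray(c["image"]),K,M
def save(n,im): cv2.imwrite(f"pics/{n}.png",im[:,:,::-1])
def ray(K,M,uv):
    d=M[:3,:3].T@np.linalg.solve(K,[uv[0],uv[1],1.]); o=-M[:3,:3].T@M[:3,3]
    return o,d/np.linalg.norm(d)
def onz(K,M,uv,z):
    o,d=ray(K,M,uv); return o+d*(z-o[2])/d[2]
def proj(K,M,p):
    q=K@(M[:3,:3]@np.asarray(p,float)+M[:3,3]); return q[:2]/q[2]
def cross(r1,r2):
    (a,u),(b,v)=r1,r2
    t=np.linalg.lstsq(np.c_[u,-v],b-a,rcond=None)[0]
    p,q=a+u*t[0],b+v*t[1]; return (p+q)/2,np.linalg.norm(p-q)
E
python3 - <<'E'
from h import *
a=cam("scene");b=cam("side")
save("scene",a[0]);save("side",b[0])
for c in(a,b): print((-c[2][:3,:3].T@c[2][:3,3]).round(),c[1][0,0])
s=sense();print({k:s[k] for k in("time_s","eef_pos","ee_rot","grip_width","force")})
E
```

```text
pics
[1170.  361.  747.] 516.8892735466734
[ 323. -737.  639.] 413.1336246390152
{'time_s': 0.1, 'eef_pos': array([178.79199449, 493.34313297, 216.89846874]), 'ee_rot': array([-2.37143397e-04,  1.73010514e-01,  9.84919801e-01, -5.39731260e-04]), 'grip_width': 0.9998999248608439, 'force': array([ 0.2208648 , -0.12694641,  0.1558573 ])}
```

View pics/scene.png

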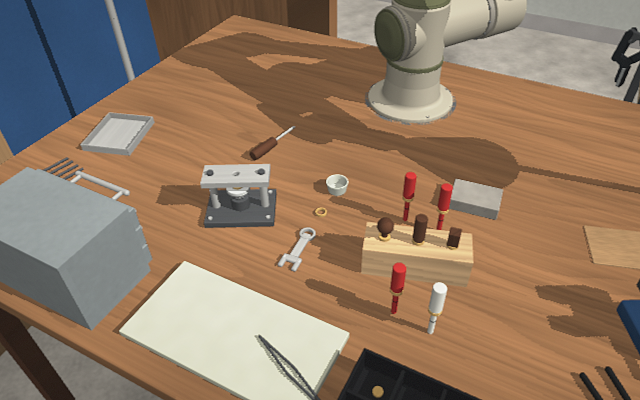

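View pics/side.png

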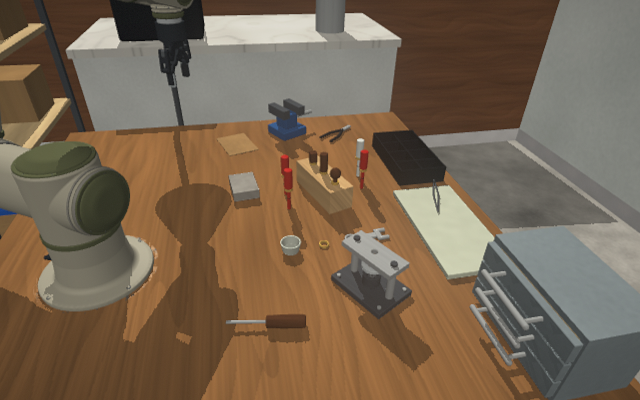

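The scene view shows three tools in the stand: ball handle (385,226), tall round straight handle (420,228) and short square handle (454,237). Red look-alikes are at (409,185), (445,197) and (398,277), and a white one at (438,297). The brown round straight one in the middle hole fits the description. The press is at (238,180). I'll confirm in one enlarged crop.

```bash
python3 - <<'E'
from h import *
a=cv2.imread("pics/scene.png");b=cv2.imread("pics/side.png")
f=lambda im,x,y,w,h,W,H:cv2.resize(im[y:y+h,x:x+w],(W,H),interpolation=cv2.INTER_CUBIC)
top=np.hstack([f(a,360,190,120,90,400,300),f(b,275,130,120,90,400,300)])
bot=np.hstack([f(a,190,150,100,75,400,300),f(b,325,225,100,75,400,300)])
cv2.imwrite("pics/crop.png",np.vstack([top,bot]))
E
```

```text
(no output)
```

View pics/crop.png

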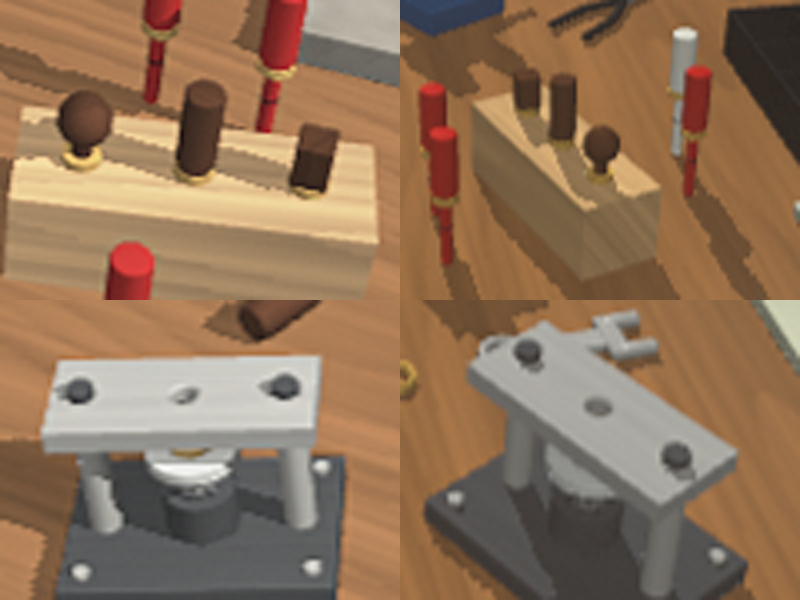

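The crop confirms it: the middle tool has a tall, straight, round brown handle over a brass ferrule. Its neighbours have a ball and a short square block. The plate hole shows in both views.

```bash
python3 - <<'E'
from h import *
a=cam("scene");b=cam("side")
P={"handletop126":((421.8,217),(324.2,153.4)),"ball":((385.5,226),(335.6,172.6)),"sq":((456,229.6),(312.8,152.5)),
"hole100":((236,173.7),(374.5,251.5)),"cap1_106":((209.7,172.2),(394.2,263.7)),"cap2_106":((261.5,171.5),(357,237.7))}
for k,(u,v) in P.items():
    p,e=cross(ray(*a[1:],u),ray(*b[1:],v)); print(k,p.round(1),round(e,1))
for z,n in((126,"handletop126"),(100,"hole100"),(106,"cap1_106"),(106,"cap2_106")):
    print(n,onz(*a[1:],P[n][0],z).round(1),onz(*b[1:],P[n][1],z).round(1))
# bystanding red/white tops (approx z=126)
for n,c in (("red",None),):
    for u in((410,175),(446,187),(400,266),(439,287)): print("decoy@120",onz(*a[1:],u,120).round(0))
s=sense();q=s["ee_rot"];print(R.from_quat(np.r_[q[1:],q[0]]).as_matrix().round(3), s["joints"])
E
```

```text
handletop126 [543.6 211.3 126.2] 4.6
ball [562.7 155.5  97.1] 2.9
sq [523.5 268.  102.2] 6.7
hole100 [ 564.2 -159.6   99.7] 3.1
cap1_106 [ 587.8 -204.7  104.4] 3.3
cap2_106 [ 540.4 -115.9  103.5] 4.2
handletop126 [540.5 212.  126. ] [544.6 208.2 126. ]
hole100 [ 562.8 -158.9  100. ] [ 565.1 -161.3  100. ]
cap1_106 [ 587.7 -202.5  106. ] [ 588.1 -207.6  106. ]
cap2_106 [ 540.6 -113.4  106. ] [ 540.6 -120.8  106. ]
decoy@120 [437. 153. 120.]
decoy@120 [440. 224. 120.]
decoy@120 [653. 217. 120.]
decoy@120 [665. 284. 120.]
[[-0.94   0.341 -0.   ]
 [ 0.341  0.94  -0.001]
 [ 0.    -0.001 -1.   ]] [ 9.99623686e-01  3.13259993e-01  1.49813372e+00 -3.95044362e-05
  1.33102437e+00 -2.23373075e-01]
```

Heights match what they must be: handle top at 126 and hole at 100 mm. I'll move over the pusher with the fingers closing across the row.

```bash
python3 -m handwheel '[[[45,-35,2,0,0,-6.4,1],[45,-35,2,0,0,-6.4,1],[45,-35,2,0,0,-6.4,1],[45,-35,2,0,0,-6.4,1],[45,-35,2,0,0,-6.4,1],[45,-35,2,0,0,-6.4,1],[45,-35,2,0,0,-6.4,1],[45,-35,2,0,0,-6.4,1]]]' && python3 -m handwheel '[[[0,0,0,0,0,0,1],[0,0,0,0,0,0,1]]]' && python3 - <<'E'
from h import *
im,K,M=cam("wrist"); save("w1",im)
print(sense()["eef_pos"],sense()["ee_rot"],proj(K,M,[543,210,126]),proj(K,M,[543,210,66]))
E
```

```text
time_s: 1.2
eef_pos: [540.2, 212.2, 233.4]
ee_rot: [-0.0, 0.583, 0.812, -0.0]
force: [0.2, 0.3, 0.3]
grip_width: 0.999
grip_force: 0.0
time_s: 1.45
eef_pos: [538.5, 213.8, 233.1]
ee_rot: [-0.0, 0.581, 0.814, -0.0]
force: [-0.0, 0.3, -0.5]
grip_width: 0.999
grip_force: 0.0
[538.20184167 214.27969603 233.3097241 ] [-2.69383838e-04  5.81016859e-01  8.13891469e-01 -1.17944321e-04] [324.80752444 194.89641594] [324.22541395 177.23404155]
```

View pics/w1.png

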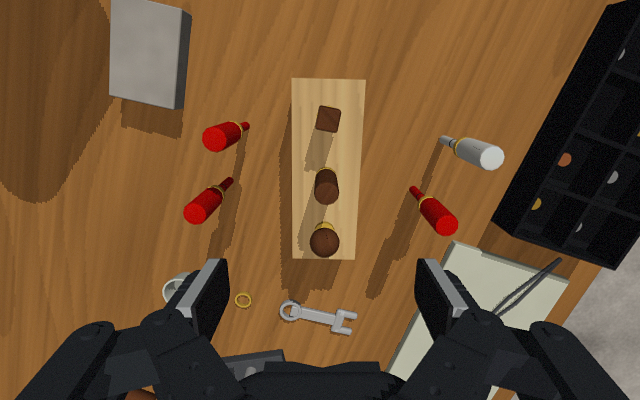

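The wrist view shows the stand upright in the frame: square at (328,119), pusher at (327,188), ball at (324,238). The fingers close along image x, across the row. Next I'll measure the top disc.

```bash
python3 - <<'E'
from h import *
im,K,M=cam("wrist")
h=cv2.cvtColor(im,cv2.COLOR_RGB2GRAY)
roi=h[155:215,295:360]; 
m=((roi<75)).astype(np.uint8)
n,l,st,c=cv2.connectedComponentsWithStats(m); i=1+np.argmax(st[1:,4]); print(st[i],c[i])
x0,y0,w,hh=st[i][:4]; bot=y0+hh+155; ux=295+x0+w/2
r=K[0,0]*11/np.linalg.norm(M[:3,:3]@np.array([543,210,126])+M[:3,3]); print("rad px",r,"width",w,"bottom",bot)
tops=(ux,bot-r)
print(tops,onz(K,M,tops,126).round(1))
# stand top contour
hsv=cv2.cvtColor(im,cv2.COLOR_RGB2HSV); 
t=im[70:265,285:375].astype(int); mm=((t.min(2)>95)&(t[:,:,0]>190)).astype(np.uint8)
cs=max(cv2.findContours(mm,0,2)[0],key=cv2.contourArea); b=cv2.boxPoints(cv2.minAreaRect(cs))+[285,70]
C=np.array([onz(K,M,p,66) for p in b]); print(b.round(),C.round(1),C.mean(0).round(1),np.linalg.norm(np.diff(C,axis=0),axis=1).round(1))
E
```

```text
[ 19  13  25  38 721] [30.93481276 32.28987517]
rad px 12.799908444976332 width 25 bottom 206
(np.float64(326.5), np.float64(193.20009155502368)) [543.6 212.3 126. ]
[[336.  80.]
 [355.  80.]
 [358. 259.]
 [338. 259.]] [[522.3 303.4  66. ]
 [539.5 309.6  66. ]
 [609.5 132.9  66. ]
 [589.  125.5  66. ]] [565.1 217.8  66. ] [ 18.3 190.1  21.8]
```

```bash
python3 -m handwheel '[[[5.2,-2.4,-6,0,0,0,1],[0,0,-30,0,0,0,1],[0,0,-30,0,0,0,1],[0,0,-30,0,0,0,1],[0,0,-25,0,0,0,1],[0,0,-15,0,0,0,1],[0,0,-10,0,0,0,1],[0,0,0,0,0,0,1]]]' && python3 - <<'E'
from h import *
im,K,M=cam("wrist"); save("w2",im)
print(sense()["eef_pos"],sense()["force"],proj(K,M,[543.5,212,126]))
E
```

```text
time_s: 2.55
eef_pos: [544.1, 211.2, 87.2]
ee_rot: [-0.0, 0.582, 0.814, -0.0]
force: [-1.0, 0.8, -0.2]
grip_width: 0.997
grip_force: 0.0
[544.43390561 211.27059574  87.85893801] [ 0.34573226 -0.6213607  -0.18510895] [320.4761825  286.25455194]
```

View pics/w2.png

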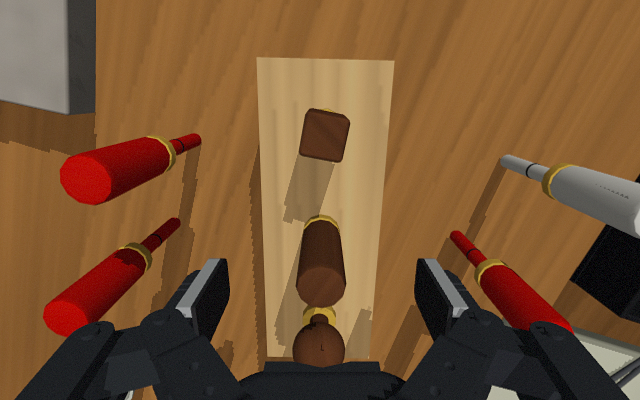

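The handle's top disc is at (321,286), exactly where predicted, and midway between the pads (228 and 416). I'll close the fingers.

```bash
python3 -m handwheel '[[[0,0,0,0,0,0,-1],[0,0,0,0,0,0,-1],[0,0,0,0,0,0,-1],[0,0,0,0,0,0,-1],[0,0,0,0,0,0,-1],[0,0,0,0,0,0,-1],[0,0,0,0,0,0,-1],[0,0,0,0,0,0,-1]]]' 70
```

```text
time_s: 3.6
eef_pos: [544.3, 211.2, 87.8]
ee_rot: [0.0, 0.582, 0.813, 0.0]
force: [-0.9, -1.3, 5.9]
grip_width: 0.23
grip_force: 68.4
```

```bash
python3 -m handwheel '[[[0,0,5,0,0,0,-1],[0,0,15,0,0,0,-1],[0,0,20,0,0,0,-1],[0,0,25,0,0,0,-1],[0,0,25,0,0,0,-1],[0,0,25,0,0,0,-1],[0,0,20,0,0,0,-1],[0,0,0,0,0,0,-1]]]' && python3 - <<'E'
from h import *
s=sense();print(s["eef_pos"],s["force"],s["grip_width"],s["grip_force"])
for n in("scene","side"):
    im,K,M=cam(n); u=proj(K,M,[544,211,170]).astype(int); print(n,u)
    c=im[u[1]-45:u[1]+75,u[0]-50:u[0]+50]; save("lift_"+n,cv2.resize(c,(400,480),interpolation=cv2.INTER_CUBIC))
cv2.imwrite("pics/lift.png",np.hstack([cv2.imread("pics/lift_scene.png"),cv2.imread("pics/lift_side.png")]))
E
```

```text
time_s: 4.6
eef_pos: [544.6, 211.3, 224.2]
ee_rot: [0.001, 0.582, 0.813, 0.001]
force: [0.8, 0.8, -1.8]
grip_width: 0.234
grip_force: 68.6
[544.63800319 211.287577   224.24180902] [ 0.76527486  0.80734117 -1.7963147 ] 0.23370597077627692 68.64214181900024
scene [423 199]
side [324 137]
```

View pics/lift.png

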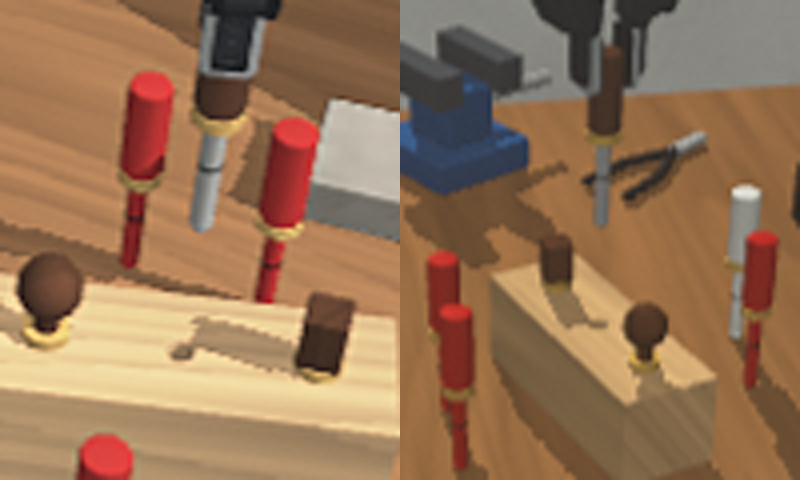

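Both views show the pusher lifted and upright, with the rod end at scene (423,210) and side (324,148). The two neighbours are still in the stand. I'll carry it over to the press.

```bash
python3 -m handwheel '[[[1,-20,0,0,0,0,-1],[2.5,-45,0,0,0,0,-1],[2.5,-50,0,0,0,0,-1],[2.5,-50,0,0,0,0,-1],[2.5,-50,0,0,0,0,-1],[2.5,-50,0,0,0,0,-1],[2.5,-45,0,0,0,0,-1],[2,-40,0,0,0,0,-1]]]' && python3 -m handwheel '[[[1.5,-21,0,0,0,0,-1],[0,0,0,0,0,0,-1],[0,0,-20,0,0,0,-1],[0,0,0,0,0,0,-1],[0,0,0,0,0,0,-1]]]' && python3 - <<'E'
from h import *
s=sense();p=np.array(s["eef_pos"]);print(p,s["force"],s["grip_width"])
t=[]
for n,(ux,uy) in (("scene",(236,174)),("side",(374,251))):
    im,K,M=cam(n); u=proj(K,M,[p[0],p[1],120]).astype(int); print(n,u)
    c=im[u[1]-50:u[1]+50,u[0]-40:u[0]+40]; print("origin",u[0]-40,u[1]-50); t.append(cv2.resize(c,(400,500),interpolation=cv2.INTER_CUBIC))
save("over",np.hstack(t))
E
```

```text
time_s: 5.7
eef_pos: [561.3, -141.4, 221.6]
ee_rot: [-0.001, 0.582, 0.813, -0.0]
force: [0.5, 0.6, -1.8]
grip_width: 0.233
grip_force: 68.7
time_s: 6.32
eef_pos: [563.9, -159.2, 203.1]
ee_rot: [0.0, 0.581, 0.814, 0.0]
force: [-0.2, -0.7, -0.4]
grip_width: 0.229
grip_force: 68.7
[ 563.88114325 -159.17943352  203.12390825] [-0.24886938 -0.69392417 -0.42089288] 0.22918702093816296
scene [234 165]
origin 194 115
side [374 243]
origin 334 193
```

View pics/over.png

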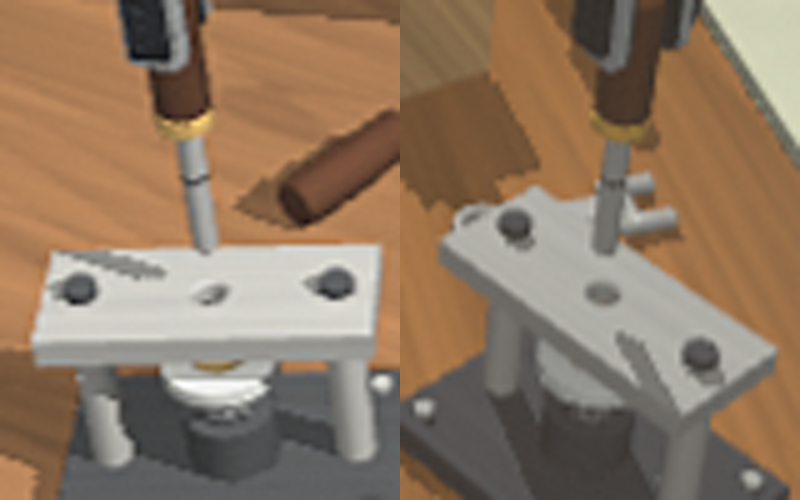

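The rod end is at scene (235.4,164.2) and side (375.2,243). The hole is at scene (236.2,173.6) and side (374.6,251.4), about 20 mm below. I'll work out the offset and the tilt.

```bash
python3 - <<'E'
from h import *
a=cam("scene");b=cam("side");A,B=a[1:],b[1:]
C=lambda u,v:cross(ray(*A,u),ray(*B,v))
hole=C((236.2,173.6),(374.6,251.4)); end=C((235.4,164.2),(375.2,243)); fer=C((231.3,140.5),(378,219)); line=C((233,151.1),(376.4,229.8))
for n,x in zip(("hole","end","line","ferrule"),(hole,end,line,fer)): print(n,x[0].round(1),round(x[1],1))
h=hole[0]
# lateral discrepancy per view: hole on z=100, rod end on z=end
for n,c,u,v in(("scene",A,(236.2,173.6),(235.4,164.2)),("side",B,(374.6,251.4),(375.2,243))):
    for z in(119,121.5,124): print(n,z,(onz(*c,u,100)-onz(*c,v,z)).round(1))
# where a vertical rod at hole would show: hole->up 21.5
    print("vertical px",proj(*c,h+[0,0,21.5]).round(1),"ferrule",proj(*c,h+[0,0,81.5]).round(1))
print(sense()["eef_pos"])
E
```

```text
hole [ 564.2 -159.4   99.9] 3.6
end [ 562.8 -159.4  122.1] 4.7
line [ 562.7 -159.2  154.2] 3.3
ferrule [ 563.4 -158.7  179.3] 3.5
scene 119 [  5.1   2.5 -19. ]
scene 121.5 [  2.7   0.4 -21.5]
scene 124 [  0.2  -1.7 -24. ]
vertical px [233.9 165.5] ferrule [229.7 140.2]
side 119 [ -0.3  -3.  -19. ]
side 121.5 [  0.8  -0.2 -21.5]
side 124 [  2.    2.6 -24. ]
vertical px [374.8 242.6] ferrule [377.8 217.8]
[ 563.84460669 -159.69268709  202.99222064]
```

The rod is upright and needs about +1.4 mm in x. I'll lower it gently through the hole, stopping above the pendant (rod end ≈ 80).

```bash
python3 -m handwheel '[[[1.4,0,-8,0,0,0,-1],[0,0,-8,0,0,0,-1],[0,0,-4,0,0,0,-1],[0,0,-3,0,0,0,-1],[0,0,-3,0,0,0,-1],[0,0,0,0,0,0,-1]]]' && python3 -m handwheel '[[[0,0,-3,0,0,0,-1],[0,0,-3,0,0,0,-1],[0,0,0,0,0,0,-1],[0,0,0,0,0,0,-1]]]'
```

```text
time_s: 7.28
eef_pos: [565.0, -159.8, 176.2]
ee_rot: [-0.0, 0.582, 0.813, -0.0]
force: [-0.5, 0.0, -1.9]
grip_width: 0.236
grip_force: 68.7
time_s: 7.78
eef_pos: [565.1, -159.9, 170.4]
ee_rot: [0.0, 0.582, 0.813, -0.0]
force: [0.6, -0.5, -1.5]
grip_width: 0.232
grip_force: 68.7
```

The rod is about 11 mm in with no contact force.

```bash
python3 -m handwheel '[[[0,0,-4,0,0,0,-1],[0,0,-4,0,0,0,-1],[0,0,-4,0,0,0,-1],[0,0,-1,0,0,0,-1],[0,0,0,0,0,0,-1],[0,0,0,0,0,0,-1]]]' && for i in 1 2; do python3 -c "
from h import *
s=sense();print(s['eef_pos'].round(1),s['force'].round(1))"; done
```

```text
time_s: 8.52
eef_pos: [565.1, -159.9, 157.6]
ee_rot: [0.0, 0.582, 0.813, 0.0]
force: [0.5, 0.6, -1.5]
grip_width: 0.229
grip_force: 68.7
[ 565.1 -159.9  157.6] [ 0.5  0.6 -1.5]
[ 565.1 -159.9  157.6] [ 0.5  0.6 -1.5]
```

```bash
python3 -m handwheel '[[[0,0,-1.5,0,0,0,-1],[0,0,0,0,0,0,-1]]]' | grep -E 'eef|force' ; python3 -m handwheel '[[[0,0,-1.5,0,0,0,-1],[0,0,0,0,0,0,-1]]]' | grep -E 'eef|force'; python3 -m handwheel '[[[0,0,-1.5,0,0,0,-1],[0,0,0,0,0,0,-1]]]' | grep -E 'eef|force'; python3 -m handwheel '[[[0,0,-1.5,0,0,0,-1],[0,0,0,0,0,0,-1]]]' | grep -E 'eef|force'
```

```text
eef_pos: [565.0, -159.8, 155.8]
force: [-0.3, -0.2, -1.3]
grip_force: 68.7
eef_pos: [565.0, -159.8, 154.3]
force: [-0.2, -0.5, -1.7]
grip_force: 68.7
eef_pos: [565.2, -160.0, 153.4]
force: [-0.6, 0.3, 2.8]
grip_force: 69.2
eef_pos: [565.2, -159.9, 151.6]
force: [-0.3, -0.4, 3.6]
grip_force: 69.2
```

Contact was near TCP z ≈ 153. The free-hanging reading is −1.5 N, so 8 mm should read about +9.7 N.

```bash
python3 -m handwheel '[[[0,0,-1.5,0,0,0,-1],[0,0,-1.5,0,0,0,-1],[0,0,0,0,0,0,-1]]]' | grep -E 'eef|force' ; python3 -m handwheel '[[[0,0,-1.5,0,0,0,-1],[0,0,-1,0,0,0,-1],[0,0,0,0,0,0,-1],[0,0,0,0,0,0,-1]]]' | grep -E 'eef|force'; python3 - <<'E'
from h import *
s=sense();p=s["eef_pos"];t=[]
for n in ("scene","side"):
    im,K,M=cam(n); u=proj(K,M,[p[0],p[1],100]).astype(int); o=(u[0]-32,u[1]-40); print(o)
    t.append(cv2.resize(im[o[1]:o[1]+64,o[0]:o[0]+64],(400,400),interpolation=cv2.INTER_CUBIC))
save("press",np.hstack(t))
E
```

```text
eef_pos: [565.3, -160.0, 148.8]
force: [0.1, 0.1, 6.8]
grip_force: 69.5
eef_pos: [565.3, -160.1, 146.6]
force: [-1.5, 0.0, 8.4]
grip_force: 69.8
(np.int64(202), np.int64(134))
(np.int64(342), np.int64(211))
```

View pics/press.png

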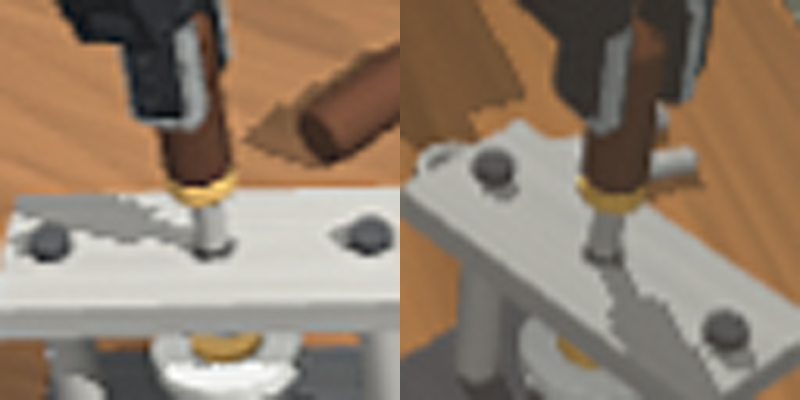

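The rod is upright through the hole in both views, and its dark line is just at the rim (scene crop (212,248)). Force and travel both say about 6.5 mm, so I'll go 1.4 mm further and check the steady force.

```bash
python3 -m handwheel '[[[0,0,-1.4,0,0,0,-1],[0,0,0,0,0,0,-1],[0,0,0,0,0,0,-1],[0,0,0,0,0,0,-1]]]' | grep -E 'eef|force'; for i in 1 2 3; do python3 -m handwheel '[[[0,0,0,0,0,0,-1]]]' | grep -E 'eef|force'; done
```

```text
eef_pos: [565.4, -160.1, 145.4]
force: [-0.6, -0.3, 9.5]
grip_force: 69.9
eef_pos: [565.4, -160.1, 145.4]
force: [-1.0, 0.8, 8.1]
grip_force: 69.9
eef_pos: [565.4, -160.1, 145.4]
force: [-0.7, -0.2, 9.3]
grip_force: 69.9
eef_pos: [565.4, -160.1, 145.4]
force: [-0.7, 0.4, 9.2]
grip_force: 69.9
```

The steady push is about 10.5 N, or roughly 7.2 mm, and the travel from contact gives about 7.8 mm. Both are well inside the band, so I'm handing it in.

```bash
python3 -c "
from rig import *
print(finish_job())"
```

```text
the job is handed in; nothing more can be done
None
```

I handed the job in with the gripper still on the pusher, its rod upright through the plate and the spring table held down about 7.5 mm (5.5–10.5 allowed, by force and travel); the hand-in gave no verdict back.

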